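# Light the second specimen and trigger the capture key on a comparison microscope's console

## Robot

A 6-joint arm with a two-finger parallel gripper is mounted at the origin on the work surface. World frame = base frame: x ahead of the robot, y to its left, z up, the work surface at z = 0. Lengths are in m, angles in rad, forces in N, time in s.
With the tool pointing down it reaches from about 0.375 to 0.975 m from the base axis. Payload 3.8 kg.
Tool frame: the origin (TCP) lies at the very end of the fingers, on their centre line; the grasp point (between the pads) lies 19 mm behind it (bot.grip_point_offset is the distance from the TCP to the grasp point, in m); z points along the fingers, x is the direction in which the jaws open and shut, and the axes are right-handed (so a half turn about z gives the same grasp; the last joint's range is limited). The gripper opens to 85 mm and grips with 20 to 120 N. Pads are 22 mm wide; open, the fingers measure 114 mm over their backs; the gripper's body (76 mm by 85 mm) begins 54 mm behind the grasp point. The pads swing forward as they close: fully open they stand 13 mm farther back than shut.
Start: joints at [-0.037, 0.264, 1.604, -0, 1.274, -0.037], TCP at [0.675, -0, 0.231] pointing down, gripper open.
Joint ranges: [-2.63, 2.63], [-0.94, 2.18], [0.31, 2.57], [-1.31, 4.45], [0, 2.66], [-2.55, 2.55]. Speed limits (rad/s): [2.57, 2.57, 3.14, 3.14, 3.14, 3.14].

## Interface

Orientations are given as a rotation vector (axis times angle).
In Python, from workcell import bot, read_camera gives the robot as it stands.
- The arm moves only by the tool arm_command, never from a script. Its argument "rows" is a list of rows, each an object with "delta_rot": the turn, a rotation vector about the tool's x, y, z in rad, a list of three; "xyz": the shift along the tool's x, y, z in m, a list of three; "gripper": the finger opening in m, from 0 to 0.0854. A call has 1 to 12 rows; each row shifts and turns the commanded pose from where the row before left it, along the tool's axes as they then stand; what a row does not reach is not made up. A row lasts 1/10 s, in which the tool goes at most 50 mm and 8.59 degrees, less where a joint would pass 70% of its speed; a pose out of reach is approached as far as the arm can. A call is refused whole if a number of a shift passes 0.05 or a number of a turn 0.15, either way. A call with a gripper value outside its range is refused whole. The fingers move at their own pace and stop on an object; "force" is the grip in N (left out, the last holds). Time passes only in rows, so rows that do not move let the fingers close. It gives the time, the measured TCP pose, the force and the opening at its end, in the units of the state.
- bot.read_state(): the state, without advancing time (a new reading comes with each control period).
- read_camera(name): name is "scene" or "side" or "wrist"; returns a dict with "pixels" (400x640x3 uint8, red, green, blue), "range_z" (400x640 float32, m along the optical axis (not along the pixel's ray), 0 where there is no reading), "intrinsics" (3x3 intrinsics, pixels), "dist_coeffs" ([k1, k2, p1, p2, k3] as OpenCV has them; the pictures are not rectified), "camera_from_world" (4x4, takes a point from world to camera coordinates). Camera axes: x right, y up, looking along -z (the intrinsics and any distortion apply to the point x, -y, -z); pixel columns grow to the right and rows downward; lengths in m; the calibration is good to about 2 mm. A picture is of the moment at which its call begins.
- bot.finish_job(): hands the job in, once; it reports no verdict.
The state is a dict: "time": time; "q": joint angles; "joint_vel": joint speeds; "joint_torque": joint torques, N m; "tool_pos": TCP position; "tcp_rot": TCP orientation; "wrist_force": force on the tool from outside, world axes, zero at the start; "torque": the same for the moment, N m; "width": opening from 0.0 (shut) to 1.0 (fully open).
Only numpy, scipy, OpenCV 4.12 (cv2) and the standard library are available. Lean on these libraries where they do the work, as an engineer would, in place of code of your own. Each camera call takes 0.05 s, during which the arm holds its last target.

## Task

One of the two lamps of the comparison microscope is still switched off. With your fingertips, gently press the raised far end of that lamp's rocker switch on the control console so that it goes over to ON, then gently press the large round capture key well down and let it come up again to take the picture. Do not touch the other lamp's switch, the two square keys, the joystick, the focus wheels or the things standing round the console, and finish clear of everything.

Things in the scene. Friction and masses are not known exactly. Their poses are not given: they have to be found in the camera images.
- console: fixed white wedge console, 197 mm deep (x), 340 mm wide (y). Its grey panel rises 10 degrees away from the robot: 35 mm high at the near edge, 52.5 at the middle, 70 at the far edge. Origin: centre of the underside; x near to far edge, z up. Near row, 46 mm before the panel's middle: square key, capture key, square key. Far row, 46 mm beyond it: lamp switch, joystick, lamp switch
- capture (a joint): travel of the capture key (m): 0 = up, 0.007 = fully down. Sprung: 1.2 N starts it, 5.4 N takes it to the bottom; it comes up when released. It counts as pressed beyond 0.0035
- capture_top (a point): middle of the top face of the capture key, a round white key 35 mm across, 12 mm proud of the panel when up; on the console's centre line in the near row; z axis along the panel's normal. Moves with the key
- switch_a: lamp switch on the panel's far row, 108 mm left or right of the centre line (either may be on either side): black bezel 58 x 38 mm, 4 mm high, with a white paddle rocker 46 (x) x 26 x 7 mm thick, its underside pivoted 6.5 mm above the panel, a short black bar marking its far, ON end. Origin: on the panel under the pivot; x points up the panel, away from the robot, z along the panel's normal
- rocker_a (a joint): tilt of switch_a's paddle (rad): -0.24 = OFF (far end with the bar raised, top edge 19 mm above the panel, near edge 8 mm); +0.24 = ON (far end down, near end up). Snap action: about 2 N on the far end starts it; past the middle it goes over by itself and stays; the pivot is cushioned and gives up to 4 mm under 4 to 14 N
- rocker_a_on_end (a point): on the black bar on top of the far (ON) end of switch_a's paddle, 16.5 mm from the pivot; moves with the paddle and sinks about 8 mm from OFF to ON; its axes are the paddle's
- switch_b: lamp switch on the panel's far row, 108 mm left or right of the centre line (either may be on either side): black bezel 58 x 38 mm, 4 mm high, with a white paddle rocker 46 (x) x 26 x 7 mm thick, its underside pivoted 6.5 mm above the panel, a short black bar marking its far, ON end. Origin: on the panel under the pivot; x points up the panel, away from the robot, z along the panel's normal
- rocker_b (a joint): tilt of switch_b's paddle (rad): -0.24 = OFF (far end with the bar raised, top edge 19 mm above the panel, near edge 8 mm); +0.24 = ON (far end down, near end up). Snap action: about 2 N on the far end starts it; past the middle it goes over by itself and stays; the pivot is cushioned and gives up to 4 mm under 4 to 14 N
- rocker_b_on_end (a point): on the black bar on top of the far (ON) end of switch_b's paddle, 16.5 mm from the pivot; moves with the paddle and sinks about 8 mm from OFF to ON; its axes are the paddle's
- view_left: square white key 20 x 20 mm, 9 mm proud of the panel, 66 mm to the left of the capture key. Origin: on the panel under its middle. Must not be touched
- view_right: square white key 20 x 20 mm, 9 mm proud of the panel, 66 mm to the right of the capture key. Origin: on the panel under its middle. Must not be touched
- joystick: stage joystick, a black knob 20 mm across on a thin stem over a rubber boot, 40 mm tall over the panel, in the far row on the centre line. Origin: at its foot, on the panel. Must not be touched
- focus_left: ribbed black focus wheel on the left (+y) end of the console, 54 mm across, standing out 26 mm sideways, its top 64 mm above the bench. Origin: centre of its inner face. Must not be touched
- focus_right: the same wheel on the right (-y) end, standing out towards -y
- pot: loose white plastic specimen pot, open, 52 mm across, 45 mm tall, beside the console. Origin: centre of its underside. Must not be touched
- eyepiece: loose dark spare eyepiece standing on its narrow end, 37 mm across, 62 mm tall, beside the console. Origin: centre of its underside. Must not be touched
- specimen: loose aluminium specimen mount, 48 mm across, with an upright steel bolt, 55 mm tall in all, on the bench beyond the console. Origin: centre of its underside. Must not be touched

How it is judged:
By the outcome, as a careful person would: the job done as asked, in the order asked, and still so for the second after the job is handed in, with the robot touching nothing.
It also fails if it takes over 42 s, if anything falls off the work surface, if the arm or the gripper's body presses on something with over 40 N, if the wrist force passes 120 N, or if a joint passes its speed limit or range.

## Working session

There is one attempt and no reset: what is moved stays moved. The work goes in short steps, Python scripts to look and compute and a tool call to move; the robot and the scene stay as the last step left them, time stands still between calls to the robot, and variables do not carry over. Pictures are saved under pics/ and viewed, and the job is handed in when it is done.

Besides the shell and the picture viewer there is one more tool, called after "Request:" as name(argument=value, ...), one argument or row to a line, values as JSON. arm_command: Moves the arm, as the interface text tells. Its arguments: {"type":"object","properties":{"rows":{"type":"array","items":{"type":"object","properties":{"delta_rot":{"type":"array","items":{"type":"number"}},"xyz":{"type":"array","items":{"type":"number"}},"gripper":{"type":"number"}}}},"force":{"type":"number"}},"required":["rows"]}

```bash
mkdir -p pics; ls
python3 - <<'E'
from workcell import bot, read_camera
import cv2, numpy as np
s=bot.read_state(); print({k:np.round(v,3) for k,v in s.items()})
for n in ["scene","side","wrist"]:
    c=read_camera(n); np.savez(f"{n}0.npz",**c)
    cv2.imwrite(f"pics/{n}0.png",c["pixels"][:,:,::-1])
    print(n,c["intrinsics"].round(1).tolist(),np.round(c["dist_coeffs"],3),np.round(c["camera_from_world"],3).tolist())
E
```

```text
pics
{'time': np.float64(0.0), 'q': array([-0.037,  0.265,  1.605,  0.   ,  1.274, -0.037]), 'joint_vel': array([-0.002, -0.001, -0.001, -0.001, -0.   , -0.   ]), 'joint_torque': array([ 1.0000e-03, -5.1512e+01, -3.6731e+01, -0.0000e+00,  1.3000e-02,
        0.0000e+00]), 'tool_pos': array([0.674, 0.   , 0.23 ]), 'tcp_rot': array([-3.142, -0.   ,  0.004]), 'wrist_force': array([ 0.274,  0.414, -0.036]), 'torque': array([ 0.019, -0.05 ,  0.022]), 'width': np.float64(0.997)}
scene [[403.1, 0.0, 318.2], [0.0, 403.1, 198.3], [0.0, 0.0, 1.0]] [0.007 0.    0.    0.    0.   ] [[0.01, 1.0, 0.014, -0.072], [-0.676, -0.003, 0.737, 0.321], [0.737, -0.017, 0.676, -1.407], [0.0, 0.0, 0.0, 1.0]]
side [[442.6, 0.0, 315.9], [0.0, 442.6, 198.0], [0.0, 0.0, 1.0]] [-0.098  0.     0.     0.     0.   ] [[-0.974, -0.226, -0.011, 0.576], [0.138, -0.633, 0.762, -0.093], [-0.179, 0.741, 0.647, -0.998], [0.0, 0.0, 0.0, 1.0]]
wrist [[330.0, 0.0, 312.9], [0.0, 330.0, 195.7], [0.0, 0.0, 1.0]] [0.016 0.    0.    0.    0.   ] [[1.0, -0.001, -0.002, -0.674], [0.001, 0.964, -0.267, 0.033], [0.002, 0.267, 0.964, -0.378], [0.0, 0.0, 0.0, 1.0]]
```

View pics/scene0.png

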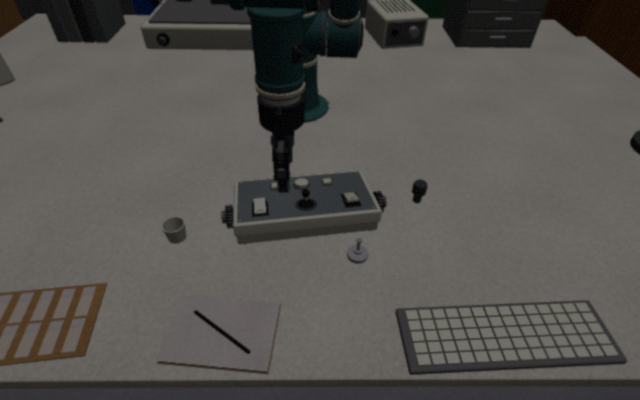

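View pics/side0.png

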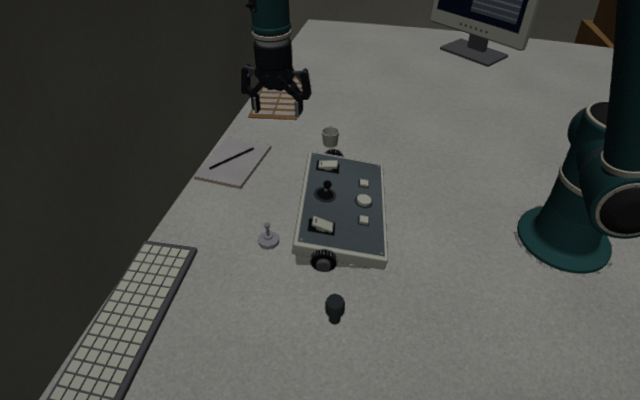

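View pics/wrist0.png

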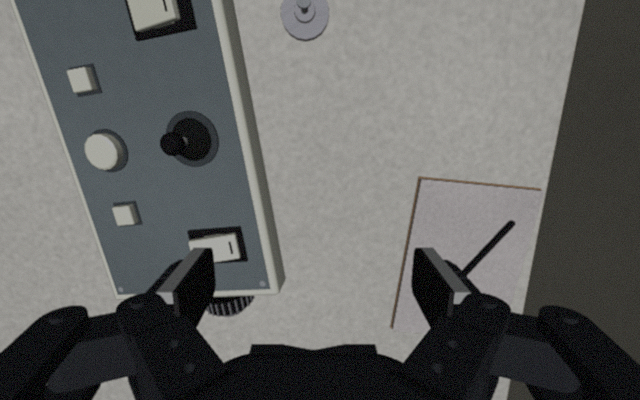

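The console is turned by about 10° with its middle at y ≈ 0.05. Both switches have a bar at the far end, so I need crops and depth to tell which one is raised.

```bash
cat > h.py <<'E'
import numpy as np, cv2
def load(n): return dict(np.load(n+".npz"))
def world(c,u,v,z=None):
    K=c["intrinsics"];p=cv2.undistortPoints(np.array([[[u,v]]],float),K,c["dist_coeffs"])[0,0]
    if z is None: z=np.median(c["range_z"][int(round(v))-1:int(round(v))+2,int(round(u))-1:int(round(u))+2])
    pc=np.array([p[0]*z,-p[1]*z,-z,1]); return (np.linalg.inv(c["camera_from_world"])@pc)[:3]
def proj(c,P):
    P=np.atleast_2d(P);q=(c["camera_from_world"]@np.c_[P,np.ones(len(P))].T)[:3]
    return cv2.projectPoints(np.array([q[0],-q[1],-q[2]]).T.copy(),np.zeros(3),np.zeros(3),c["intrinsics"],c["dist_coeffs"])[0][:,0]
E
python3 - <<'E'
from h import *
for n,(x0,y0,w,h) in {"scene":(215,160,180,85),"side":(285,140,120,140),"wrist":(0,0,300,320)}.items():
    c=load(n+"0");f=min(800/w,600/h)
    im=cv2.resize(c["pixels"][y0:y0+h,x0:x0+w,::-1],None,fx=f,fy=f,interpolation=cv2.INTER_CUBIC)
    im=cv2.convertScaleAbs(im,alpha=1.4); print(n,f,im.shape)
    cv2.imwrite(f"pics/{n}0c.png",im)
E
```

```text
scene 4.444444444444445 (378, 800, 3)
side 4.285714285714286 (600, 514, 3)
wrist 1.875 (600, 562, 3)
```

View pics/scene0c.png

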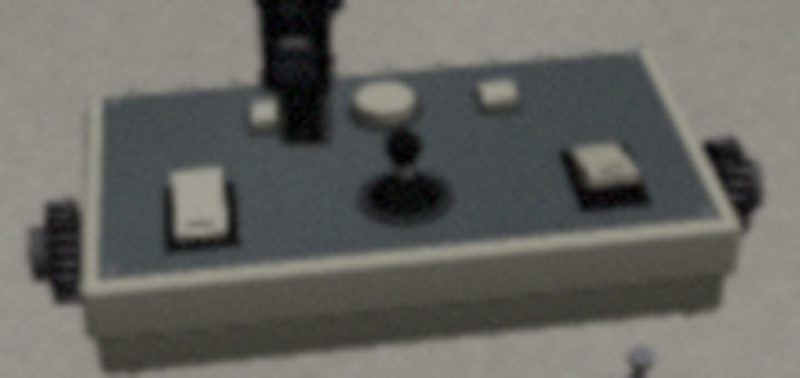

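View pics/side0c.png

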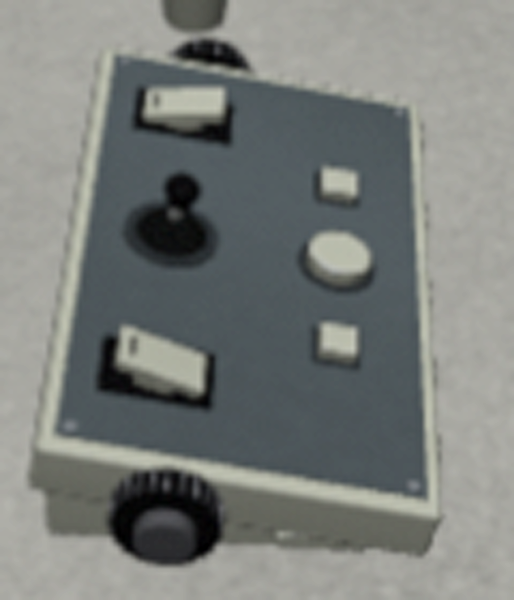

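View pics/wrist0c.png

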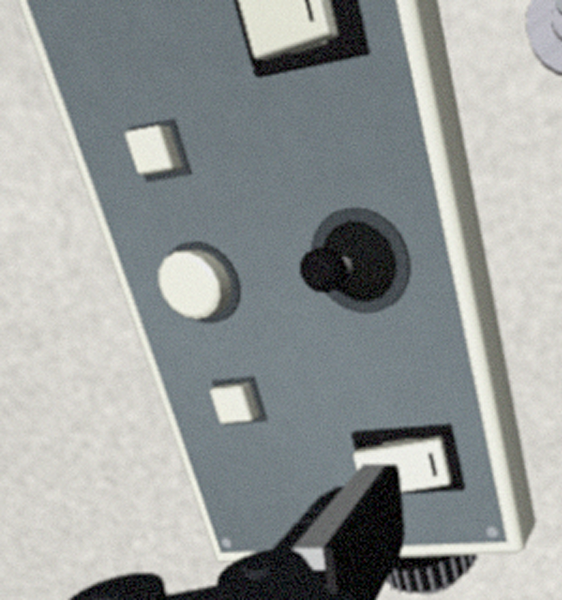

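The +y switch is OFF: in the side crop the far (bar) end of the lower paddle is raised, at about crop (130,340). In the scene crop the same paddle is foreshortened with its far face showing, at about (605,165). The −y paddle lies the other way, so it is ON. Next I'll fit the console pose.

```bash
cat >> h.py <<'E'
t=np.radians(10);C,S=np.cos(t),np.sin(t)
def loc(s,y,n): return np.array([s*C-n*S,y,.0525+s*S+n*C])
def w(p,P):
    a=p[2];R=np.array([[np.cos(a),-np.sin(a),0],[np.sin(a),np.cos(a),0],[0,0,1]]);return R@P+[p[0],p[1],0]
def onend(y,phi,d=.0165):  # phi>0: far end down
    return loc(.046+d*np.cos(phi)+.007*np.sin(phi),y,.0065-d*np.sin(phi)+.007*np.cos(phi))
E
python3 - <<'E'
from h import *
from scipy.optimize import least_squares
cap=loc(-.046,0,.012);vl=loc(-.046,.066,.009);vr=loc(-.046,-.066,.009)
obs={"scene":[(cap,301.6,182.7),(vl,326.8,180.9),(np.array([.0985,.17,.07]),381.1,211.1),(np.array([.0985,-.17,.07]),235.3,224.6)],
"side":[(cap,364.1,200),(vr,364.3,182.7),(vl,364.1,219.6)],
"wrist":[(cap,101.3,151.5),(vl,79.5,80.5),(vr,125.3,215.5)]}
cs={n:load(n+"0") for n in obs}
def res(p,ns):return np.concatenate([(proj(cs[n],w(p,P))[0]-[u,v]) for n in ns for P,u,v in obs[n]])
for ns in (["scene"],["side"],["wrist"],["side","wrist"],["scene","side","wrist"]):
    r=least_squares(res,[.6,.05,.1],args=(ns,));p=r.x;print(ns,p.round(4),r.fun.round(1))
np.save("p.npy",p)
for n in obs:
    for P,u,v in obs[n]: print(n,world(cs[n],u,v).round(4),w(p,P).round(4))
for n in cs:
    im=cv2.resize(cs[n]["pixels"][:,:,::-1],None,fx=4,fy=4,interpolation=cv2.INTER_CUBIC)
    for P,col in [(cap,(0,0,255)),(vl,(0,0,255)),(vr,(0,0,255)),(onend(.108,-.24),(0,255,0)),(onend(.108,.24),(255,0,0)),(onend(-.108,.24),(255,0,0)),(onend(-.108,-.24),(0,255,0))]:
        u=proj(cs[n],w(p,P))[0]; print(n,u.round(1))
        cv2.circle(im,tuple(int(round(a*4+2)) for a in u),2,col,-1)
    x0,y0,ww,h={"scene":(220,165,180,75),"side":(285,140,120,140),"wrist":(0,0,200,150)}[n]
    cv2.imwrite(f"pics/{n}fit.png",im[y0*4:(y0+h)*4,x0*4:(x0+ww)*4])
E
```

```text
['scene'] [0.5195 0.0311 0.1426] [ 0.2 -1.4  0.6 -0.8  1.8 -0.3 -2.4  1.2]
['side'] [0.5157 0.0344 0.1413] [ 0.3 -0.5 -0.1  0.2 -0.1  0.3]
['wrist'] [0.5192 0.0313 0.1599] [ 0.1  0.7 -0.1 -0.9  0.1  0.4]
['side', 'wrist'] [0.5188 0.0313 0.157 ] [-0.8 -1.7 -1.6 -1.  -0.8 -1.  -0.4  0.5 -0.5 -1.2 -0.6  0.3]
['scene', 'side', 'wrist'] [0.5188 0.031  0.1503] [-0.  -1.5  0.4 -1.1  1.9 -0.9 -2.   1.4 -0.8 -1.7 -1.5 -1.  -1.  -1.1
 -0.4  0.5  0.  -1.2 -1.   0.4]
scene [0.4785 0.0241 0.0568] [0.472  0.0239 0.0563]
scene [0.4683 0.088  0.0545] [0.4626 0.0892 0.0534]
scene [0.5906 0.2099 0.0669] [0.5908 0.2138 0.07  ]
scene [ 0.636  -0.1189  0.0683] [ 0.6417 -0.1223  0.07  ]
side [0.4692 0.029  0.0559] [0.472  0.0239 0.0563]
side [ 0.4784 -0.0384  0.0532] [ 0.4824 -0.0413  0.0534]
side [0.4596 0.0954 0.0565] [0.4626 0.0892 0.0534]
wrist [0.472  0.0243 0.0556] [0.472  0.0239 0.0563]
wrist [0.462  0.0882 0.0528] [0.4626 0.0892 0.0534]
wrist [ 0.4833 -0.041   0.0531] [ 0.4824 -0.0413  0.0534]
scene [301.6 181.2]
scene [327.2 179.8]
scene [275.6 184.6]
scene [352.9 197.5]
scene [353.2 201. ]
scene [260.6 210.4]
scene [260.2 206.7]
side [363.3 198.3]
side [363.1 218.5]
side [362.8 181.7]
side [314.9 220.7]
side [312.8 223.1]
side [319.9 163.5]
side [321.8 161.3]
wrist [100.9 152. ]
wrist [79.5 79.3]
wrist [124.3 215.9]
wrist [ 1.655e+02 -1.000e-01]
wrist [175.    1.7]
wrist [233.2 246.7]
wrist [226.7 250.5]
```

View pics/scenefit.png

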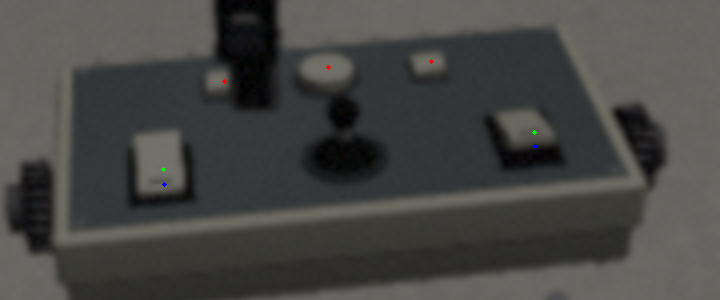

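View pics/sidefit.png

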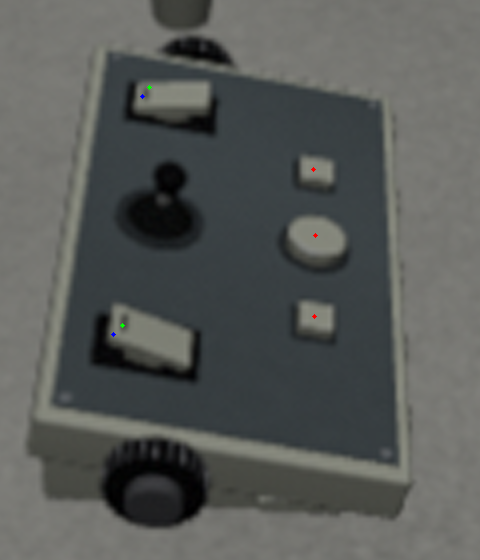

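View pics/wristfit.png

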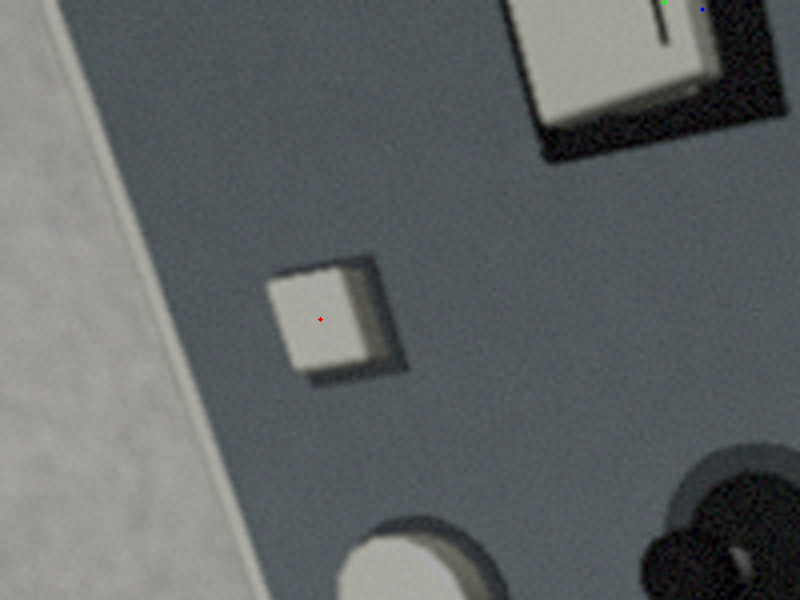

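Both bars line up with the fit, which confirms that the +y switch is OFF (green marker). I'll shut the fingers, align the tool with the panel (yaw −0.155 about tool z, tilt +10° about tool y), and start towards the +y side.

Request:
arm_command(
  rows=[
    {"delta_rot":[0,0,-0.078],"xyz":[0,0,0],"gripper":0},
    {"delta_rot":[0,0,-0.077],"xyz":[0,0,0],"gripper":0},
    {"delta_rot":[0,0.0875,0],"xyz":[0,0,0],"gripper":0},
    {"delta_rot":[0,0.087,0],"xyz":[0,0,0],"gripper":0},
    {"delta_rot":[0,0,0],"xyz":[-0.03,-0.03,0],"gripper":0},
    {"delta_rot":[0,0,0],"xyz":[-0.03,-0.03,0],"gripper":0},
    {"delta_rot":[0,0,0],"xyz":[-0.03,-0.03,0],"gripper":0},
    {"delta_rot":[0,0,0],"xyz":[0,0,0],"gripper":0},
    {"delta_rot":[0,0,0],"xyz":[0,0,0],"gripper":0},
  ],
)

```text
time: 1.05
tool_pos: [0.5728, 0.0757, 0.2154]
tcp_rot: [-3.107, -0.244, -0.272]
wrist_force: [0.1, -0.5, 0.9]
width: 0.001
```

```bash
cat > look.py <<'E'
import sys
from workcell import bot, read_camera
from h import *
from scipy.spatial.transform import Rotation as Ro
tag=sys.argv[1]
for n in sys.argv[2:]:
    c=read_camera(n); np.savez(n+tag+".npz",**c); cv2.imwrite(f"pics/{n}{tag}.png",cv2.convertScaleAbs(c["pixels"][:,:,::-1],alpha=1.3))
s=bot.read_state();T=np.array(s["tool_pos"]);R=Ro.from_rotvec(s["tcp_rot"]).as_matrix();p=np.load("p.npy")
print("t",round(float(s["time"]),2),"tcp",T.round(4),"F",np.round(s["wrist_force"],2),"w",round(float(s["width"]),3))
a=p[2];Rc=np.array([[np.cos(a),-np.sin(a),0],[np.sin(a),np.cos(a),0],[0,0,1]])
l=Rc.T@(T-[p[0],p[1],0]);l=l-[0,0,.0525]
print("panel s,y,n (mm)",np.round([1e3*(l[0]*C+l[2]*S),1e3*l[1],1e3*(-l[0]*S+l[2]*C)],1))
P=Rc@np.array([[C,0,-S],[0,1,0],[S,0,C]]);print("tool axes in panel",(P.T@R).round(3).tolist())
for nm,q in [("sw +18mm, n=40",loc(.064,.108,.04)),("cap n=40",loc(-.046,0,.04))]:
    print(nm,"tool shift mm",(1e3*R.T@(w(p,q)-T)).round(1))
E
python3 look.py 1 wrist
```

```text
t 1.1 tcp [0.5739 0.0753 0.216 ] F [0.09 0.21 0.64] w 0.003
panel s,y,n (mm) [ 88.5  35.5 150.4]
tool axes in panel [[1.0, 0.005, 0.001], [0.005, -1.0, 0.001], [0.001, -0.001, -1.0]]
sw +18mm, n=40 tool shift mm [-24.3 -72.5 110.4]
cap n=40 tool shift mm [-134.8   34.9  110.3]
```

View pics/wrist1.png

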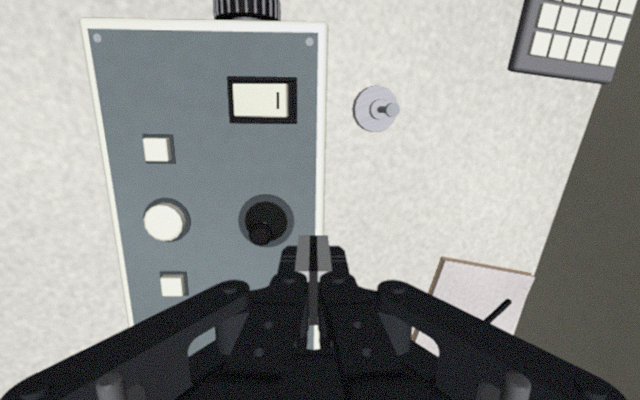

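The tips are narrow along x. I see the bar at (278,101), capture at (165,221), and the square keys at (157,149) and (173,284). I'll refine the fit with this view.

```bash
python3 - <<'E'
from h import *
from scipy.optimize import least_squares
c=load("wrist1")
im=cv2.resize(c["pixels"][0:320,75:340,::-1],None,fx=1.85,fy=1.85,interpolation=cv2.INTER_CUBIC)
o=[(loc(-.046,0,.012),165,221),(loc(-.046,.066,.009),157,149),(loc(-.046,-.066,.009),173,284),(onend(.108,-.24),278,101)]
f=lambda p:np.concatenate([proj(c,w(p,P))[0]-[u,v] for P,u,v in o])
r=least_squares(f,[.52,.03,.15]);print(r.x.round(4),r.fun.round(1))
pm=np.array([.5192,.0313,.157]);pm=(pm+r.x)/2
print(pm,[ (w(r.x,P)-world(c,u,v)).round(4) for P,u,v in o])
np.save("p.npy",pm)
E
python3 look.py 1b
```

```text
[0.5181 0.0317 0.1438] [-1.3  1.6 -0.2 -0.6 -0.5  2.5  2.2 -2.4]
[0.51867499 0.03148963 0.15041818] [array([-0.0009, -0.0014,  0.0006]), array([-0.    ,  0.0006,  0.0006]), array([-0.0003, -0.0025,  0.0003]), array([0.0014, 0.0021, 0.0003])]
t 1.1 tcp [0.5739 0.0753 0.216 ] F [0.09 0.21 0.64] w 0.003
panel s,y,n (mm) [ 88.6  35.  150.4]
tool axes in panel [[1.0, 0.005, 0.001], [0.005, -1.0, 0.0], [0.001, -0.0, -1.0]]
sw +18mm, n=40 tool shift mm [-24.4 -73.1 110.4]
cap n=40 tool shift mm [-134.9   34.4  110.3]
```

Request:
arm_command(
  rows=[
    {"delta_rot":[0,0,0],"xyz":[-0.013,-0.036,0.02],"gripper":0},
    {"delta_rot":[0,0,0],"xyz":[-0.012,-0.036,0.03],"gripper":0},
    {"delta_rot":[0,0,0],"xyz":[0,0,0.03],"gripper":0},
    {"delta_rot":[0,0,0],"xyz":[0,0,0.03],"gripper":0},
    {"delta_rot":[0,0,0],"xyz":[0,0,0],"gripper":0},
    {"delta_rot":[0,0,0],"xyz":[0,0,0],"gripper":0},
    {"delta_rot":[0,0,0],"xyz":[0,0,0],"gripper":0},
  ],
)

```text
time: 1.8
tool_pos: [0.559, 0.1453, 0.105]
tcp_rot: [-3.106, -0.24, -0.277]
wrist_force: [0.2, 1.1, 0.5]
width: 0.001
```

```bash
python3 look.py 2 wrist side scene
python3 - <<'E'
from h import *
c=load("side2");im=cv2.convertScaleAbs(c["pixels"][150:280,280:400,::-1],alpha=1.4)
cv2.imwrite("pics/side2c.png",cv2.resize(im,None,fx=4.5,fy=4.5,interpolation=cv2.INTER_CUBIC))
c=load("scene2");im=cv2.convertScaleAbs(c["pixels"][140:240,290:400,::-1],alpha=1.4)
cv2.imwrite("pics/scene2c.png",cv2.resize(im,None,fx=5,fy=5,interpolation=cv2.INTER_CUBIC))
E
```

```text
t 1.95 tcp [0.5586 0.1455 0.1051] F [-0.95 -0.01 -0.64] w -0.002
panel s,y,n (mm) [ 64.8 106.7  42. ]
tool axes in panel [[1.0, 0.004, 0.003], [0.004, -1.0, 0.001], [0.003, -0.001, -1.0]]
sw +18mm, n=40 tool shift mm [-0.8 -1.3  2. ]
cap n=40 tool shift mm [-111.2  106.3    1.5]
```

View pics/wrist2.png

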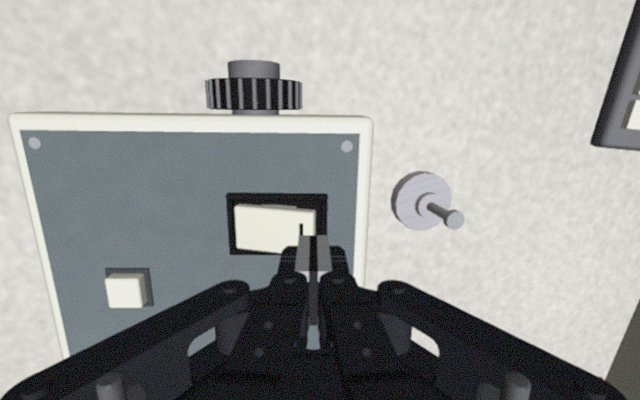

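View pics/side2c.png

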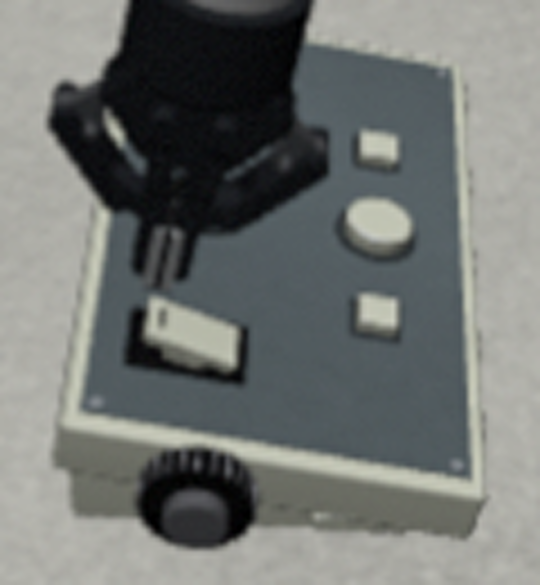

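View pics/scene2c.png

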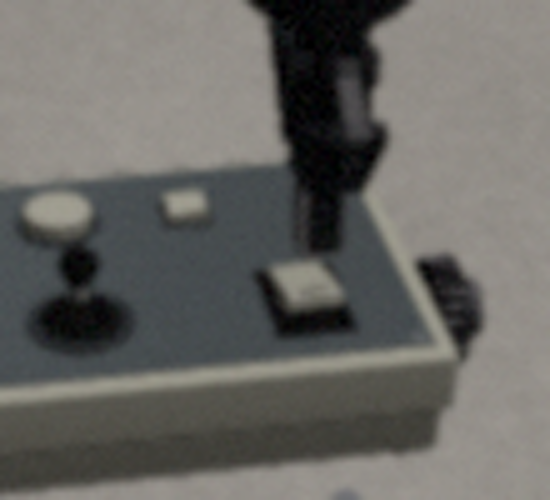

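Run:
```python
from h import *
c=load("wrist2");p=np.load("p.npy")
print("pred bar",proj(c,w(p,onend(.108,-.24))), "TCP",proj(c,np.array([.5586,.1455,.1051])))
for P in [(-.023,.013),(-.023,-.013),(.023,.013),(.023,-.013)]: print(P,proj(c,w(p,onend(.108+P[1],-.24,P[0]))).round(0))
im=cv2.convertScaleAbs(c["pixels"][180:280,210:350,::-1],alpha=1.3)
cv2.imwrite("pics/wrist2c.png",cv2.resize(im,None,fx=5,fy=5,interpolation=cv2.INTER_CUBIC))
```

```text
pred bar [[304.70566831 232.29788286]] TCP [[313.17779442 254.59773973]]
(-0.023, 0.013) [[236. 204.]]
(-0.023, -0.013) [[239. 247.]]
(0.023, 0.013) [[317. 210.]]
(0.023, -0.013) [[316. 256.]]
```

View pics/wrist2c.png

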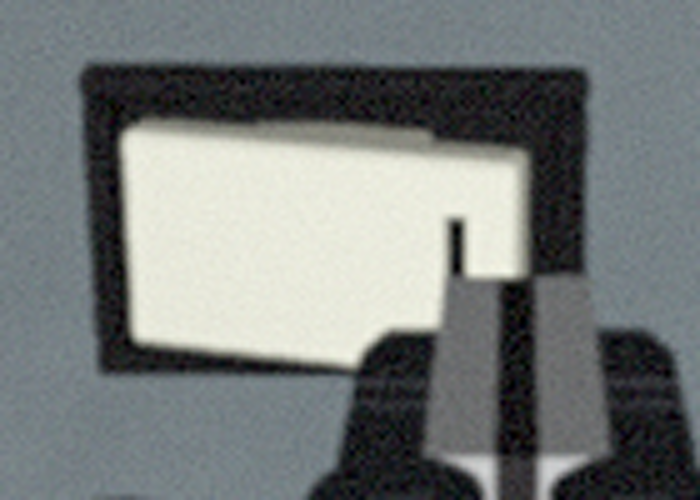

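The predicted paddle corners agree with the image to 1–2 px (under 1 mm). I'll shift −2.5 mm in x and −1 mm in y, drop to about 22 mm above the panel, then creep down.

Request:
arm_command(
  rows=[
    {"delta_rot":[0,0,0],"xyz":[-0.0025,-0.001,0.01],"gripper":0},
    {"delta_rot":[0,0,0],"xyz":[0,0,0.01],"gripper":0},
    {"delta_rot":[0,0,0],"xyz":[0,0,0],"gripper":0},
    {"delta_rot":[0,0,0],"xyz":[0,0,0.001],"gripper":0},
    {"delta_rot":[0,0,0],"xyz":[0,0,0.001],"gripper":0},
    {"delta_rot":[0,0,0],"xyz":[0,0,0.001],"gripper":0},
    {"delta_rot":[0,0,0],"xyz":[0,0,0],"gripper":0},
  ],
)

```text
time: 2.65
tool_pos: [0.5583, 0.1467, 0.0798]
tcp_rot: [-3.107, -0.241, -0.272]
wrist_force: [0.3, 0.4, 0.4]
width: -0.003
```

```bash
python3 look.py 3
```

```text
t 2.65 tcp [0.5583 0.1467 0.0798] F [0.28 0.39 0.38] w -0.003
panel s,y,n (mm) [ 60.3 108.   17.1]
tool axes in panel [[1.0, 0.005, -0.0], [0.005, -1.0, 0.001], [-0.0, -0.001, -1.0]]
sw +18mm, n=40 tool shift mm [  3.7   0.  -22.9]
cap n=40 tool shift mm [-106.8  107.5  -22.9]
```

Request:
arm_command(
  rows=[
    {"delta_rot":[0,0,0],"xyz":[0.0005,0,0.001],"gripper":0},
    {"delta_rot":[0,0,0],"xyz":[0.0005,0,0.001],"gripper":0},
    {"delta_rot":[0,0,0],"xyz":[0,0,0],"gripper":0},
  ],
)

```text
time: 2.95
tool_pos: [0.5598, 0.147, 0.0781]
tcp_rot: [-3.107, -0.241, -0.272]
wrist_force: [0.1, -0.5, 0.2]
width: 0.002
```

```bash
python3 look.py 4 side
python3 - <<'E'
from h import *
c=load("side4");im=cv2.convertScaleAbs(c["pixels"][180:260,290:370,::-1],alpha=1.4)
cv2.imwrite("pics/side4c.png",cv2.resize(im,None,fx=6,fy=6,interpolation=cv2.INTER_CUBIC))
E
```

```text
t 3.0 tcp [0.5598 0.147  0.0781] F [-0.34  0.1  -0.08] w -0.0
panel s,y,n (mm) [ 61.5 108.1  15.2]
tool axes in panel [[1.0, 0.005, 0.0], [0.005, -1.0, 0.001], [0.0, -0.001, -1.0]]
sw +18mm, n=40 tool shift mm [  2.5   0.  -24.8]
cap n=40 tool shift mm [-108.   107.5  -24.9]
```

View pics/side4c.png

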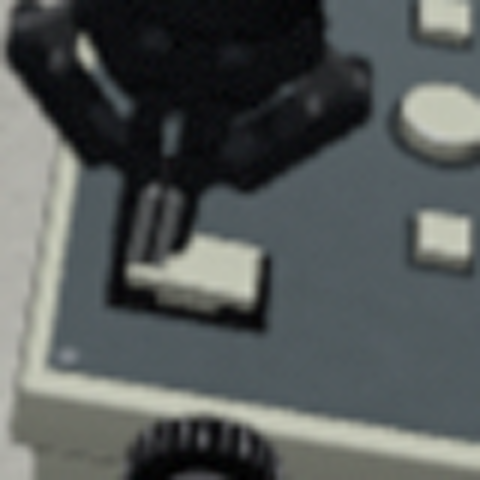

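The paddle's far end is clearly lower already. I'll press about 3 mm further, gently, to be sure it has gone past the middle.

Request:
arm_command(
  rows=[
    {"delta_rot":[0,0,0],"xyz":[0,0,0.001],"gripper":0},
    {"delta_rot":[0,0,0],"xyz":[0,0,0.001],"gripper":0},
    {"delta_rot":[0,0,0],"xyz":[0,0,0],"gripper":0},
  ],
)

```text
time: 3.3
tool_pos: [0.5598, 0.1469, 0.0759]
tcp_rot: [-3.107, -0.241, -0.271]
wrist_force: [0.1, 0.3, 0.4]
width: 0.002
```

```bash
python3 look.py 5 side
python3 - <<'E'
from h import *
c=load("side5");im=cv2.convertScaleAbs(c["pixels"][180:260,290:370,::-1],alpha=1.4)
cv2.imwrite("pics/side5c.png",cv2.resize(im,None,fx=6,fy=6,interpolation=cv2.INTER_CUBIC))
E
```

```text
t 3.35 tcp [0.5598 0.147  0.0759] F [ 0.23 -1.1   0.81] w 0.001
panel s,y,n (mm) [ 61.2 108.   13. ]
tool axes in panel [[1.0, 0.004, -0.0], [0.004, -1.0, 0.001], [-0.0, -0.001, -1.0]]
sw +18mm, n=40 tool shift mm [  2.8  -0.  -27. ]
cap n=40 tool shift mm [-107.7  107.5  -27. ]
```

View pics/side5c.png

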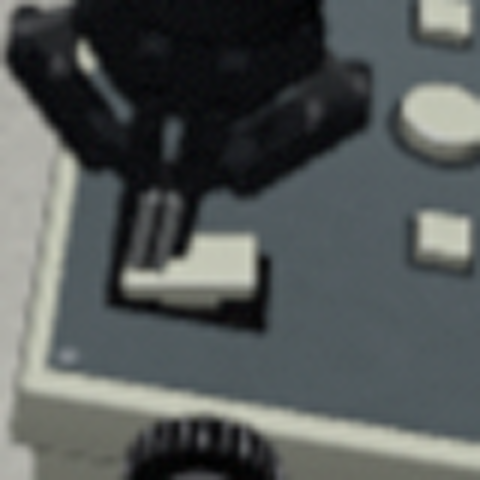

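It now looks like the ON paddle, with its top level in this view. I'll lift clear and check.

Request:
arm_command(
  rows=[
    {"delta_rot":[0,0,0],"xyz":[0,0,-0.01],"gripper":0},
    {"delta_rot":[0,0,0],"xyz":[0,0,-0.02],"gripper":0},
    {"delta_rot":[0,0,0],"xyz":[0,0,-0.03],"gripper":0},
    {"delta_rot":[0,0,0],"xyz":[0,0,0],"gripper":0},
  ],
)

```text
time: 3.75
tool_pos: [0.5527, 0.1462, 0.1407]
tcp_rot: [-3.104, -0.241, -0.285]
wrist_force: [0.6, 0.4, 0.6]
width: 0.0
```

```bash
python3 look.py 6 side wrist
python3 - <<'E'
from h import *
c=load("side6");im=cv2.convertScaleAbs(c["pixels"][140:280,285:405,::-1],alpha=1.4)
cv2.imwrite("pics/side6c.png",cv2.resize(im,None,fx=4.2,fy=4.2,interpolation=cv2.INTER_CUBIC))
E
```

```text
t 3.85 tcp [0.5505 0.1456 0.1369] F [ 0.14 -0.19 -0.74] w 0.003
panel s,y,n (mm) [ 62.5 108.1  74.7]
tool axes in panel [[1.0, 0.005, 0.003], [0.005, -1.0, 0.001], [0.003, -0.001, -1.0]]
sw +18mm, n=40 tool shift mm [ 1.4  0.1 34.7]
cap n=40 tool shift mm [-109.1  107.6   34.3]
```

View pics/side6c.png

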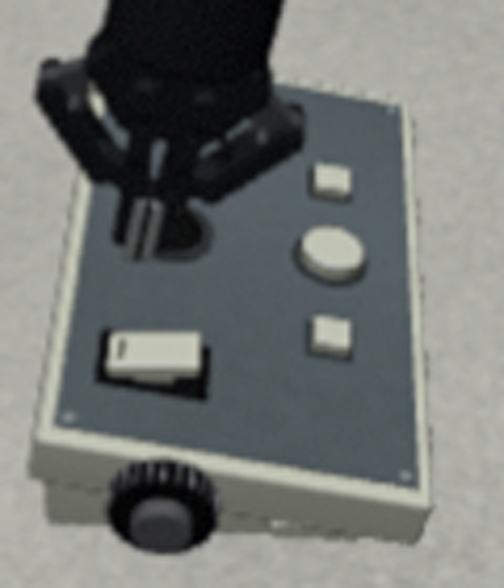

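View pics/wrist6.png

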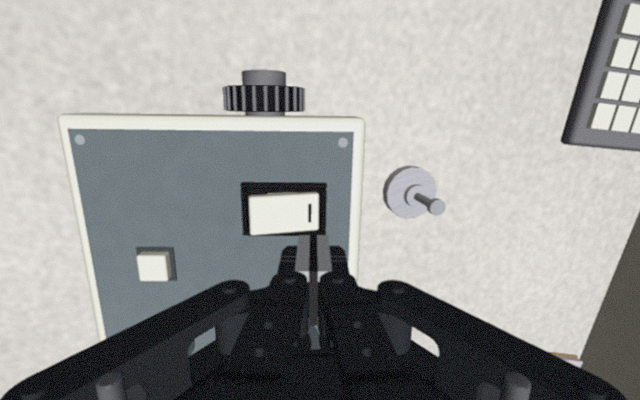

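The far end is now down and stays down in both views. I'll verify with depth and move over the capture key.

Request:
arm_command(
  rows=[
    {"delta_rot":[0,0,0],"xyz":[-0.028,0.0275,0],"gripper":0},
    {"delta_rot":[0,0,0],"xyz":[-0.027,0.027,0],"gripper":0},
    {"delta_rot":[0,0,0],"xyz":[-0.027,0.0265,0],"gripper":0},
    {"delta_rot":[0,0,0],"xyz":[-0.027,0.0265,0],"gripper":0},
    {"delta_rot":[0,0,0],"xyz":[0,0,0.02],"gripper":0},
    {"delta_rot":[0,0,0],"xyz":[0,0,0.015],"gripper":0},
    {"delta_rot":[0,0,0],"xyz":[0,0,0],"gripper":0},
    {"delta_rot":[0,0,0],"xyz":[0,0,0],"gripper":0},
    {"delta_rot":[0,0,0],"xyz":[0,0,0],"gripper":0},
  ],
)

```text
time: 4.75
tool_pos: [0.4665, 0.0237, 0.0822]
tcp_rot: [-3.107, -0.242, -0.272]
wrist_force: [-0.3, -0.2, 0.3]
width: 0.002
```

```bash
python3 look.py 7 wrist
python3 - <<'E'
from h import *
c=load("wrist6");p=np.load("p.npy");a=p[2]
Rc=np.array([[np.cos(a),-np.sin(a),0],[np.sin(a),np.cos(a),0],[0,0,1]])
def pan(P):
    l=Rc.T@(P-[p[0],p[1],0])-[0,0,.0525];return np.round(1e3*np.array([l[0]*C+l[2]*S,l[1],-l[0]*S+l[2]*C]),1)
print("near",pan(world(c,254,215)),"bar",pan(world(c,310,212)),"far",pan(world(c,315,212)))
c=load("wrist7");print("pred cap",proj(c,w(p,loc(-.046,0,.012))),[proj(c,w(p,loc(-.046+.0175*np.cos(k),.0175*np.sin(k),.012))).round(0).tolist() for k in (0,1.57,3.14)])
E
```

```text
t 4.8 tcp [0.4668 0.0238 0.0825] F [ 0.35 -0.54 -0.26] w 0.0
panel s,y,n (mm) [-46.4   0.1  38.6]
tool axes in panel [[1.0, 0.005, 0.001], [0.005, -1.0, 0.001], [0.001, -0.001, -1.0]]
sw +18mm, n=40 tool shift mm [ 111.  -107.3   -1.2]
cap n=40 tool shift mm [ 0.4  0.1 -1.4]
near [ 26.3 107.9  17.5] bar [ 62.1 107.1   9. ] far [ 65.4 106.7   7.9]
pred cap [[315.1092549  233.92097948]] [[[347.0, 234.0]], [[315.0, 203.0]], [[283.0, 234.0]]]
```

View pics/wrist7.png

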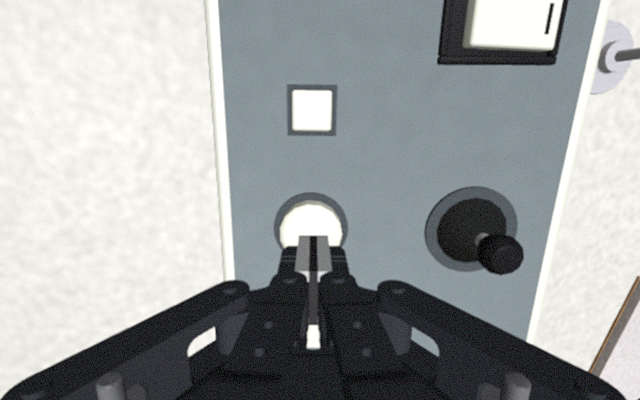

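The switch is ON: the near end is 17.5 mm above the panel, the far end 7.9 mm. The capture key spans (280–342) with its top edge at row 201, within about 1 mm of the prediction. I'll descend onto it now.

Request:
arm_command(
  rows=[
    {"delta_rot":[0,0,0],"xyz":[-0.0005,0,0.012],"gripper":0},
    {"delta_rot":[0,0,0],"xyz":[0,0,0.01],"gripper":0},
    {"delta_rot":[0,0,0],"xyz":[0,0,0.002],"gripper":0},
    {"delta_rot":[0,0,0],"xyz":[0,0,0.001],"gripper":0},
    {"delta_rot":[0,0,0],"xyz":[0,0,0.001],"gripper":0},
    {"delta_rot":[0,0,0],"xyz":[0,0,0.001],"gripper":0},
    {"delta_rot":[0,0,0],"xyz":[0,0,0.001],"gripper":0},
    {"delta_rot":[0,0,0],"xyz":[0,0,0.001],"gripper":0},
    {"delta_rot":[0,0,0],"xyz":[0,0,0],"gripper":0},
    {"delta_rot":[0,0,0],"xyz":[0,0,0],"gripper":0},
  ],
)

```text
time: 5.8
tool_pos: [0.4708, 0.0243, 0.0534]
tcp_rot: [-3.107, -0.241, -0.272]
wrist_force: [-1.1, 0.5, 2.7]
width: 0.004
```

```bash
python3 look.py 8
```

```text
t 5.8 tcp [0.4708 0.0243 0.0534] F [-1.1   0.5   2.65] w 0.004
panel s,y,n (mm) [-47.5   0.    9.2]
tool axes in panel [[1.0, 0.004, 0.0], [0.004, -1.0, 0.001], [0.0, -0.001, -1.0]]
sw +18mm, n=40 tool shift mm [ 112.  -107.5  -30.6]
cap n=40 tool shift mm [  1.5   0.  -30.8]
```

The force is about 2.8 N at roughly 2.8 mm of travel, which matches the spring. I'll press 3 mm more.

Request:
arm_command(
  rows=[
    {"delta_rot":[0,0,0],"xyz":[0,0,0.001],"gripper":0},
    {"delta_rot":[0,0,0],"xyz":[0,0,0.001],"gripper":0},
    {"delta_rot":[0,0,0],"xyz":[0,0,0.001],"gripper":0},
    {"delta_rot":[0,0,0],"xyz":[0,0,0],"gripper":0},
    {"delta_rot":[0,0,0],"xyz":[0,0,0],"gripper":0},
  ],
)

```text
time: 6.3
tool_pos: [0.4713, 0.0243, 0.0503]
tcp_rot: [-3.107, -0.241, -0.272]
wrist_force: [-2.6, 0.5, 4.9]
width: -0.001
```

```bash
python3 look.py 9 side wrist; python3 look.py 9
```

```text
t 6.4 tcp [0.4714 0.0243 0.0504] F [-3.79  0.06  4.86] w -0.007
panel s,y,n (mm) [-47.5   0.    6.2]
tool axes in panel [[1.0, 0.005, 0.0], [0.005, -1.0, 0.001], [0.0, -0.001, -1.0]]
sw +18mm, n=40 tool shift mm [ 112.  -107.5  -33.7]
cap n=40 tool shift mm [  1.5  -0.  -33.8]
t 6.4 tcp [0.4714 0.0243 0.0504] F [-3.79  0.06  4.86] w -0.007
panel s,y,n (mm) [-47.5   0.    6.2]
tool axes in panel [[1.0, 0.005, 0.0], [0.005, -1.0, 0.001], [0.0, -0.001, -1.0]]
sw +18mm, n=40 tool shift mm [ 112.  -107.5  -33.7]
cap n=40 tool shift mm [  1.5  -0.  -33.8]
```

The key is about 5.8 mm down with around 5 N along the normal, well past 3.5 mm. I'll release along the normal and retreat.

Request:
arm_command(
  rows=[
    {"delta_rot":[0,0,0],"xyz":[0,0,-0.003],"gripper":0},
    {"delta_rot":[0,0,0],"xyz":[0,0,-0.005],"gripper":0},
    {"delta_rot":[0,0,0],"xyz":[0,0,-0.02],"gripper":0},
    {"delta_rot":[0,0,0],"xyz":[0,0,-0.04],"gripper":0},
    {"delta_rot":[0,0,0],"xyz":[0,0,-0.04],"gripper":0},
    {"delta_rot":[0,0,0],"xyz":[0,0,-0.03],"gripper":0},
    {"delta_rot":[0,0,0],"xyz":[0,0,0],"gripper":0},
    {"delta_rot":[0,0,0],"xyz":[0,0,0],"gripper":0},
    {"delta_rot":[0,0,0],"xyz":[0,0,0],"gripper":0},
  ],
)

```text
time: 7.3
tool_pos: [0.4466, 0.0206, 0.1847]
tcp_rot: [-3.107, -0.241, -0.268]
wrist_force: [0.3, -0.0, -0.0]
width: 0.001
```

```bash
python3 look.py A side wrist
python3 - <<'E'
from h import *
c=load("sideA");im=cv2.convertScaleAbs(c["pixels"][110:320,240:400,::-1],alpha=1.4)
cv2.imwrite("pics/sideAc.png",cv2.resize(im,None,fx=2.8,fy=2.8,interpolation=cv2.INTER_CUBIC))
E
```

```text
t 7.4 tcp [0.4464 0.0207 0.1842] F [-0.18 -0.12 -0.72] w 0.004
panel s,y,n (mm) [-4.910e+01  1.000e-01  1.424e+02]
tool axes in panel [[1.0, 0.004, -0.003], [0.004, -1.0, 0.001], [-0.003, -0.001, -1.0]]
sw +18mm, n=40 tool shift mm [ 113.9 -107.2  102.2]
cap n=40 tool shift mm [  3.5   0.3 102.4]
```

View pics/sideAc.png

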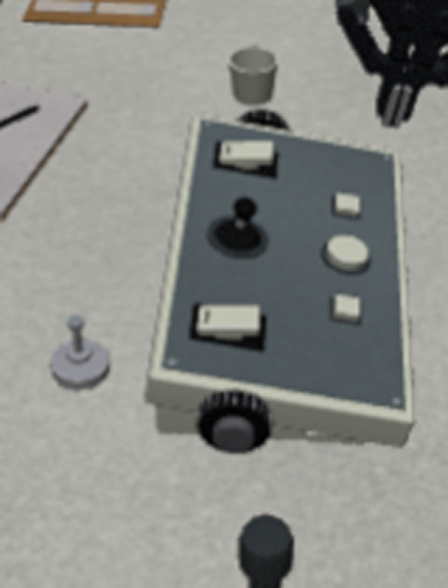

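View pics/wristA.png

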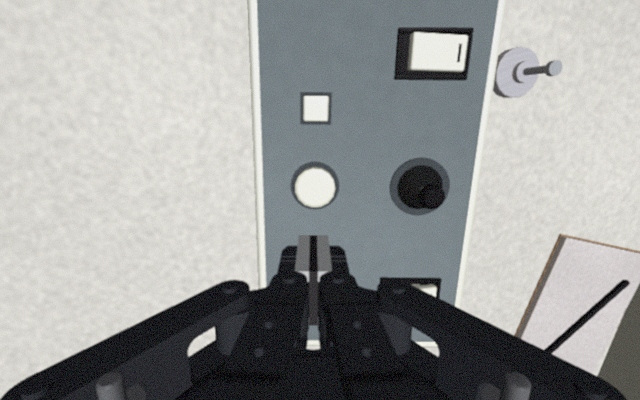

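Both rockers now lie the same way (ON), the capture key is up again, and the arm is 14 cm clear. The pot, eyepiece and specimen mount are standing undisturbed. Handing in.

```bash
python3 -c "
from workcell import bot
print(bot.finish_job())"
```

```text
the job is handed in; nothing more can be done
None
```

The off lamp, on the left (+y) side, is switched on, and the picture has been taken. The job was handed in at about 7.4 s.

- **Lamp switch:** I pressed the far end of its rocker with the closed fingertips, with no measurable force at the points I sampled. After lifting clear, depth showed the far end 7.9 mm and the near end 17.5 mm above the panel, which is ON. In the last side picture both rockers lie the same way.
- **Capture key:** I pressed it about 5.8 mm down (it counts beyond 3.5 mm) at around 5 N, with up to 3.8 N of that force along x. I then released it straight up, and the last pictures show it standing up again.
- **Final state:** the arm is about 14 cm above the panel with no contact force, and the last pictures show the other items undisturbed.

The fits from the different cameras disagreed by about 2–4 mm. I relied on the wrist camera, which agreed to about 1 mm at both targets. No checks failed, but the capture travel is inferred from arm position and force, not read directly.

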